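# Load a slide cassette behind its gravity catch

## Robot

A 6-joint arm with a two-finger parallel gripper is mounted at the origin on the work surface. World frame = base frame: x ahead of the robot, y to its left, z up, the work surface at z = 0. Lengths are in m, angles in rad, forces in N, time in s.
With the tool pointing down it reaches from about 0.35 to 0.85 m from the base axis. Payload 8.1 kg.
Tool frame: the origin (TCP) lies midway between the tips of the shut fingers; the grasp point (between the pads) lies grip_depth behind it (grip_depth is the distance from the TCP to the grasp point, in m); z points along the fingers, y is the line along which they close (so a half turn about z gives the same grasp; the last joint's range is limited). The gripper opens to 93 mm and grips with 3 to 60 N. Pads are 15 mm wide; open, the fingers measure 128 mm over their backs; the gripper's body (75 mm by 188 mm) begins 65 mm behind the grasp point.
Start: joints at [1.056, 0.13, 1.488, -0, 1.523, -0.085], TCP at [0.25, 0.545, 0.219] pointing down, gripper open.
Joint ranges: [-2.96, 2.96], [-0.89, 2.26], [0.02, 2.5], [-1.34, 4.48], [0, 2.73], [-2.66, 2.66]. Speed limits (rad/s): [2.39, 2.39, 2.79, 3.14, 3.14, 3.14].

## Interface

Orientations are given as a 3x3 rotation matrix whose columns are the frame's x, y, z axes.
In Python, from rig import * gives the robot as it stands.
- The arm moves only by the shell command python3 -m inch 'ROWS' [FORCE]. ROWS is JSON, a list of rows, each an object with "travel": the shift along the tool's x, y, z in m, a list of three; "rot": the turn, a rotation vector about the tool's x, y, z in degrees, a list of three; "grip": the opening, from 0 (shut) to 1 (fully open). In form: [{"travel": [tx, ty, tz], "rot": [wx, wy, wz], "grip": grip}, ...]. A call has 1 to 12 rows; each row is the pose to reach, as a shift and turn from the pose commanded when the call began, along the tool's axes at that moment; what a row does not reach only later rows make up. A row lasts 1/10 s, in which the tool goes at most 50 mm and 8.59 degrees, less where a joint would pass 70% of its speed; a pose out of reach is approached as far as the arm can. A call with a gripper value outside its range is refused whole. The fingers move at their own pace and stop on an object; FORCE is the grip in N (left out, the last holds). Time passes only in rows, so rows that repeat a pose let the fingers close. It gives the time, the measured TCP pose, the force, the opening and the grip force at its end, in the units of the state.
- read_state(): the state, without advancing time (a new reading comes with each control period).
- camera(name): name is "scene" or "top" or "wrist"; returns (picture, depth): 480x640x3 uint8, blue, green, red; 480x640 float32, m along the optical axis (not along the pixel's ray), 0 where there is no reading.
- calibration(name): a dict with "intrinsics" (3x3 intrinsics, pixels), "dist" ([k1, k2, p1, p2, k3] as OpenCV has them; the pictures are not rectified), "extrinsics" (4x4, takes a point from camera to world coordinates); the wrist camera has in their place "hand_eye" (4x4, takes a point from camera to tool coordinates, whose origin is the TCP and whose axes are the flange's). Camera axes: x right, y up, looking along -z (the intrinsics and any distortion apply to the point x, -y, -z); pixel columns grow to the right and rows downward; lengths in m; the calibration is good to about 2 mm. A picture is of the moment at which its call begins: read the wrist's pose just before it. calibration takes no time and is no camera call.
- close_job(): hands the job in; it is judged then, once.
The state is a dict: "t": time; "joints": joint angles; "joint_vel": joint speeds; "joint_torque": joint torques, N m; "tcp_pos": TCP position; "ee_rot": TCP orientation; "wrist_force": force on the tool from outside, world axes, zero at the start; "wrist_torque": the same for the moment, N m; "finger_gap": opening from 0.0 (shut) to 1.0 (fully open); "grip_force": force on a finger pad.
Only numpy, scipy, OpenCV 4.12 (cv2) and the standard library are available. Lean on these libraries where they do the work, as an engineer would, in place of code of your own. Each camera call takes 0.05 s, during which the arm holds its last target. There are 200 camera calls.

## Task

Load the slide cassette into the low loading bay: carry it level by its handle, put it down at the bay's open end and slide it in gently, so that its own front edge lifts the hinged catch, and on against the sprung bumper until the catch has dropped behind it. Then let go and leave it caught there. Do not touch the catch with the gripper or lean hard on the bay, and leave the other things on the bench where they are.

Things in the scene. Friction and masses are not known exactly. Their poses are not given: they have to be found in the camera images.
- cassette: Slide cassette, loose, about 0.17 to 0.34 kg: a flat grey plastic tray 100 (its x) x 90 (y) x 16 mm (z) with two glass slides lying on it and an arched handle over the middle, the only thing on the bench with such a handle. Origin: centre of its underside, z up. It is the same turned half round: either 90 mm end may go in first.
- handle (a point): Centre of the cassette's handle bar, 65 mm above the cassette's underside. The bar is 48 mm long (cassette x), 12 mm thick (y) and 14 mm high, on two posts 40 mm apart under its ends; grip it across its 12 mm from above.
- bay: Loading bay, fixed, open on top: a base plate 350 x 150 x 3 mm on which the cassette slides easily (friction about 0.3). Its x axis is the way in, y across, z up; origin under the plate, which spans x = -190 to +160 mm. Flat lips over the side walls, 2.5 mm above the cassette and 7 mm wide (-y side from x = -30 mm, +y side from x = +32 mm), let the cassette in by sliding along x only.
- apron (a point): Point on the plate's top face at bay x = -130 mm, y = 0: put down with its centre here, the cassette lies on the open apron with its front edge inside the flared guides.
- mouth (a point): Point on the plate at bay x = -60 mm, y = 0, where the flared guides (112 mm apart at x = -101 mm, narrowing to 94 mm here; 24 mm high) turn into straight side walls 94 mm apart and 24 mm high, which run on to x = +135 mm: 2 mm play each side of the cassette.
- home (a point): Point on the plate at bay x = +50 mm, y = 0: nominal centre of the caught cassette. Catch, bumper and hard stops are one screwed-on unit, set -15 to +15 mm along x from nominal, different each time and not measured, so the caught centre may lie at 35 to 65 mm and the end must be felt. Over 30 N on this unit, or 70 N on the rest of the bay, is too hard.
- bay_end (a point): Point on the plate at bay x = +100 mm: front edge of the caught cassette, nominal. A rubber bumper 24 mm wide is met 3.5 mm before the caught position and pushes back with 3 N, rising to 6 N (friction adds 1 to 3 N). The catch drops 4 to 5 mm beyond the caught position; hard steel stops follow at 7.5 mm. Let go, the bumper pushes the cassette back on the catch, or out if it is still up.
- catch (a joint): Angle of the catch, a steel arm 10 mm wide at bay y = 34 to 44 mm, hinged at nominal x = -42 mm, 36 mm above the bay's underside, sloping down and in to its tip at nominal x = 0, z = 5 mm. 0 = down on its rest, in the way; 0.33 to 0.37 riding on the cassette; falls by its own weight (80 g). Stays below z = 43 mm. The cassette's front edge meets it with the cassette's centre at nominal x = -69 mm.
- pen_block: Bystander: white pen block 90 x 60 x 50 mm, origin under its centre; may stand in either of the two places of cassette and block.
- tissue_roll: Bystander: white paper roll, 60 mm wide, 110 mm high.
- petri_dish: Bystander: clear dish 92 mm wide, 15 mm high.
- slide_box: Bystander: flat box 70 x 120 x 32 mm.
- wash_bottle: Bystander: white bottle 64 mm wide, 150 mm high.
- stain_jar: Bystander: small jar 52 mm wide, 70 mm high.
- beaker: Bystander: glass beaker 70 mm wide, 90 mm high.
Things that resemble listed ones, but are neither listed nor needed, are in the scene too. What is shaped like the cassette but yellow is not meant.

How it is judged:
By the outcome, as a careful person would: the job done as asked, in the order asked, and still so for the second after the job is handed in, with the robot touching nothing.
It also fails if it takes over 72 s, if anything falls off the work surface, if the arm or the gripper's body presses on something with over 40 N, if the wrist force passes 120 N, or if a joint passes its speed limit or range.

## Working session

There is one attempt and no reset: what is moved stays moved. The work goes in short steps, Python scripts to look and compute and a shell command to move; the robot and the scene stay as the last step left them, time stands still between calls to the robot, and variables do not carry over. Pictures are saved under pics/ and viewed, at most 10 in all, crops included, and the job is handed in when it is done.

```bash
ls; mkdir -p pics; python3 - <<'E'
from rig import *
import cv2,numpy as np
np.set_printoptions(precision=4,suppress=True)
s=read_state();print(s)
for n in("top","scene"):
    p,d=camera(n);cv2.imwrite(f"pics/{n}0.png",p);np.savez(f"{n}0.npz",p=p,d=d)
    print(n,calibration(n),(d>0).mean())
print(calibration("wrist"))
try:
    import rig;print([x for x in dir(rig) if x[0]!='_'])
except Exception as e:print(e)
E
```

```text
pics
{'t': 0.0, 'joints': array([ 1.0556,  0.1311,  1.4893,  0.    ,  1.523 , -0.0854]), 'joint_vel': array([ 0.0006,  0.0016,  0.0022, -0.0002,  0.002 , -0.0005]), 'joint_torque': array([  0.0017, -55.9831, -49.1764,   0.0769,   0.0347,  -0.0003]), 'tcp_pos': array([0.2497, 0.545 , 0.2176]), 'ee_rot': array([[-0.9091,  0.4167, -0.0009],
       [ 0.4167,  0.9091, -0.0016],
       [ 0.0002, -0.0018, -1.    ]]), 'wrist_force': array([0.2951, 0.3893, 0.2027]), 'wrist_torque': array([0.0516, 0.0652, 0.0082]), 'grip_force': 0.0, 'finger_gap': 1.0001593044870756}
top {'intrinsics': array([[615.4446,   0.    , 322.9999],
       [  0.    , 615.4446, 233.8912],
       [  0.    ,   0.    ,   1.    ]]), 'dist': array([0.0008, 0.    , 0.    , 0.    , 0.    ]), 'extrinsics': array([[ 0.0021,  0.9888, -0.1491,  0.3085],
       [-1.    ,  0.0028,  0.0046, -0.1013],
       [ 0.0049,  0.149 ,  0.9888,  1.8825],
       [ 0.    ,  0.    ,  0.    ,  1.    ]])} 0.9958951822916666
scene {'intrinsics': array([[433.952 ,   0.    , 321.6886],
       [  0.    , 433.952 , 237.7229],
       [  0.    ,   0.    ,   1.    ]]), 'dist': array([-0.0384,  0.    ,  0.    ,  0.    ,  0.    ]), 'extrinsics': array([[-0.7042, -0.5426,  0.4579,  1.0826],
       [ 0.71  , -0.5342,  0.4589,  0.3951],
       [-0.0044,  0.6482,  0.7614,  0.951 ],
       [ 0.    ,  0.    ,  0.    ,  1.    ]])} 0.9961555989583334
{'intrinsics': array([[404.1563,   0.    , 317.6417],
       [  0.    , 404.1563, 239.8171],
       [  0.    ,   0.    ,   1.    ]]), 'dist': array([-0.0771,  0.    ,  0.    ,  0.    ,  0.    ]), 'hand_eye': array([[ 0.    ,  0.9588,  0.284 ,  0.0792],
       [ 1.    ,  0.    , -0.0001, -0.001 ],
       [-0.0001,  0.284 , -0.9588, -0.1657],
       [ 0.    ,  0.    ,  0.    ,  1.    ]])}
['PlanningError', 'calibration', 'camera', 'close_job', 'grip_depth', 'read_state']
```

View pics/top0.png

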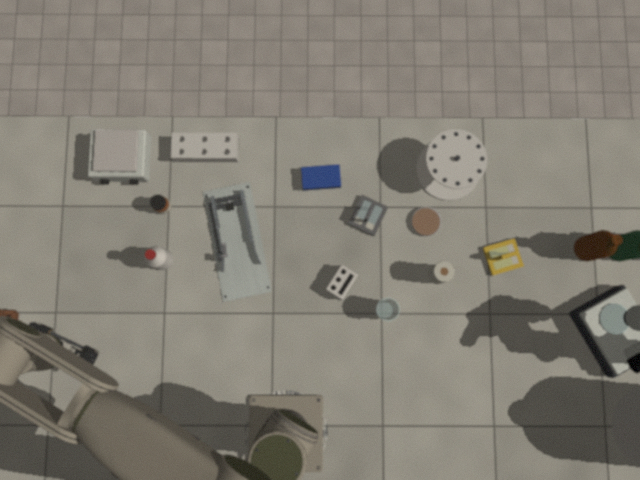

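View pics/scene0.png

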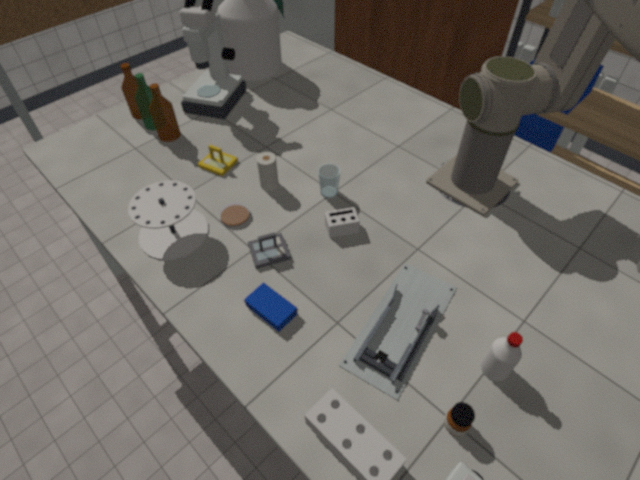

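Candidates: grey tray with an arched handle at top (366,215) / scene (268,250); yellow look-alike at top (503,256) / scene (217,160), ruled out by colour; white pen block at top (342,281). The grey one fits. The bay runs from its open end at about top (246,295) to the bumper at about (228,190). Next I'll take an enlarged crop to confirm and get rough positions.

```bash
cat > h.py <<'E'
import numpy as np,cv2
from rig import *
np.set_printoptions(precision=4,suppress=True)
def T(n,s=None):
    c=calibration(n)
    if n!="wrist": return c,c["extrinsics"]
    M=np.eye(4);M[:3,:3]=s["ee_rot"];M[:3,3]=s["tcp_pos"];return c,M@c["hand_eye"]
def ray(c,E,uv):
    q=cv2.undistortPoints(np.float64(uv).reshape(-1,1,2),c["intrinsics"],c["dist"]).reshape(-1,2)
    return np.c_[q[:,0],-q[:,1],-np.ones(len(q))]@E[:3,:3].T,E[:3,3]
def onz(c,E,uv,z):
    r,o=ray(c,E,uv);return o+r*((z-o[2])/r[:,2])[:,None]
def cloud(c,E,d):
    v,u=np.mgrid[:480,:640];r,o=ray(c,E,np.c_[u.ravel(),v.ravel()]);return (o+r*d.reshape(-1,1)).reshape(480,640,3)
E
python3 - <<'E'
from h import *
p=np.load("scene0.npz")["p"];a=np.load("top0.npz")
cr=cv2.resize(p[220:300,225:315],None,fx=6,fy=6,interpolation=2)
b=cv2.resize(a["p"][170:310,190:400],None,fx=2.4,fy=480/140,interpolation=2)
cr=cv2.resize(cr,(290,480*290//540));cr=cv2.copyMakeBorder(cr,0,480-cr.shape[0],0,0,0)
cv2.imwrite("pics/c1.png",np.hstack([cr,b]))
c,E=T("top");P=cloud(c,E,a["d"])
print(grip_depth,onz(c,E,[[366,215]],.02),onz(c,E,[[246,295],[228,190],[208,192],[250,185],[268,292],[227,300]],.003))
print(P[215,360:375,2],P[210:222,366,2])
Z=P[...,2]; print("table z",np.median(Z[300:330,260:320]))
E
```

```text
0.0188 [[ 0.6484 -0.242   0.02  ]] [[0.4032 0.1238 0.003 ]
 [0.7294 0.1867 0.003 ]
 [0.7228 0.2488 0.003 ]
 [0.7456 0.1184 0.003 ]
 [0.4125 0.0571 0.003 ]
 [0.3879 0.1812 0.003 ]]
[0.0193 0.0078 0.0179 0.0185 0.0243 0.0286 0.0777 0.0682 0.0749 0.0676
 0.0714 0.0187 0.023  0.0259 0.0306] [0.0167 0.0194 0.0214 0.0106 0.0144 0.0777 0.0597 0.0772 0.0753 0.0529
 0.0373 0.0144]
table z 0.0009259175928106878
```

View pics/c1.png

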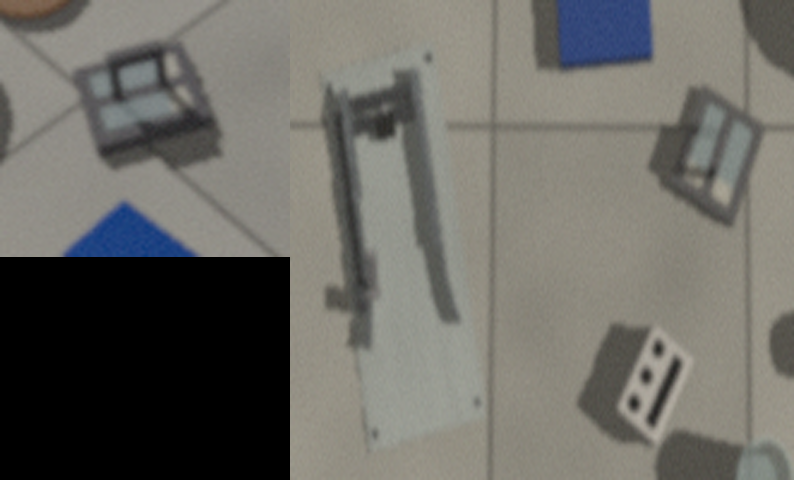

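The crop confirms it: the grey tray has the dark arched handle between two slides, at top (366,215). The bay's open end is nearest the robot. I'll look at the bay with the wrist camera on the way over.

```bash
python3 -m inch '[{"travel":[-0.415,-0.233,-0.06],"rot":[0,0,0],"grip":1},{"travel":[-0.415,-0.233,-0.06],"rot":[0,0,0],"grip":1},{"travel":[-0.415,-0.233,-0.06],"rot":[0,0,0],"grip":1},{"travel":[-0.415,-0.233,-0.06],"rot":[0,0,0],"grip":1},{"travel":[-0.415,-0.233,-0.06],"rot":[0,0,0],"grip":1},{"travel":[-0.415,-0.233,-0.06],"rot":[0,0,0],"grip":1},{"travel":[-0.415,-0.233,-0.06],"rot":[0,0,0],"grip":1},{"travel":[-0.415,-0.233,-0.06],"rot":[0,0,0],"grip":1},{"travel":[-0.415,-0.233,-0.06],"rot":[0,0,0],"grip":1},{"travel":[-0.415,-0.233,-0.06],"rot":[0,0,0],"grip":1},{"travel":[-0.415,-0.233,-0.06],"rot":[0,0,0],"grip":1},{"travel":[-0.415,-0.233,-0.06],"rot":[0,0,0],"grip":1}]'
cat > snap.py <<'E'
import sys;from h import *
n=sys.argv[1]
s=read_state();p,d=camera("wrist");np.savez(n+".npz",p=p,d=d,ee_rot=s["ee_rot"],tcp_pos=s["tcp_pos"]);cv2.imwrite(f"pics/{n}.png",p)
print(s["t"],s["tcp_pos"],s["joints"],s["joint_vel"])
E
python3 snap.py bay1
```

```text
t: 1.3
tcp_pos: [0.5301, 0.1603, 0.2781]
ee_rot: [[-0.908, 0.418, -0.001], [0.418, 0.908, 0.0], [0.001, -0.0, -1.0]]
wrist_force: [-0.1, -0.7, -0.6]
finger_gap: 1.002
grip_force: 0.0
1.3 [0.5301 0.1603 0.2781] [ 0.2008 -0.0111  1.528   0.0004  1.6259 -0.9384] [ 0.0364 -0.0101  0.0137  0.0044  0.001   0.0068]
```

View pics/bay1.png

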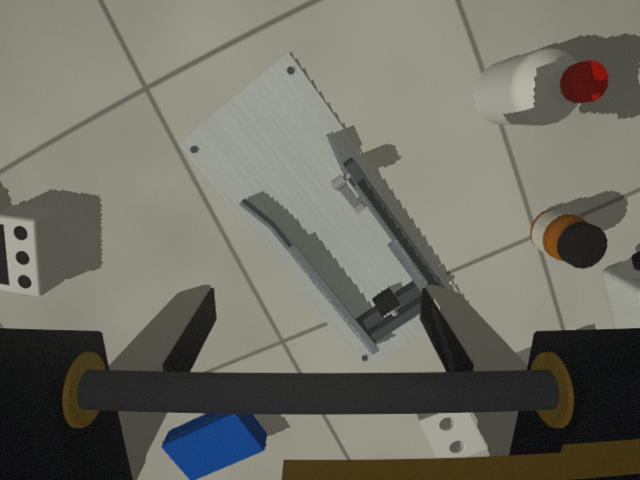

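The picture shows the bay plate with its open-end corners at about (290,53) and (184,149), the -y guide and wall from (243,203) through (291,247) to (376,350), the +y wall with the catch near (350,190), and the black bumper at (385,302). I'll fit the plate outline.

```bash
python3 - <<'E'
from h import *
a=np.load("bay1.npz");c,E=T("wrist",a);p=a["p"].astype(int)
P=cloud(c,E,a["d"])
bl=cv2.blur(a["p"],(3,3)).astype(int)
diff=bl[...,0]-bl[...,2];print("plate",diff[120,240],bl[120,240],"table",bl[120,60],bl[60,400])
m=((diff>-3)&(bl.sum(2)>250)).astype(np.uint8)*255
n,l,st,ce=cv2.connectedComponentsWithStats(m);k=l[120,240];m=(l==k).astype(np.uint8)
ys,xs=np.nonzero(m);W=onz(c,E,np.c_[xs,ys],.003)[:,:2]
print(len(W))
cn=max(cv2.findContours(m,0,1)[0],key=cv2.contourArea)[:,0]
C=onz(c,E,cn,.003)[:,:2]
def fit(p1,p2,tol=.006,it=3):
    a1,b1=onz(c,E,[p1,p2],.003)[:,:2];u=(b1-a1)/np.linalg.norm(b1-a1);o=a1;L=np.linalg.norm(b1-a1)
    for _ in range(it):
        t=(C-o)@u;h=(C-o)@[-u[1],u[0]];s=(t>.01)&(t<L-.01)&(abs(h)<tol)
        vx,vy,x,y=cv2.fitLine(C[s].astype(np.float32),cv2.DIST_HUBER,0,.001,.001).ravel()
        un=np.array([vx,vy]);un*=np.sign(un@u);o2=np.array([x,y]);o=o2+((a1-o2)@un)*un;u=un;tol=.003
    print("edge",o,o+u*L,np.degrees(np.arctan2(u[1],u[0])),s.sum(),L);return o,u
print("corners",onz(c,E,[[290,53],[184,149]],.003)[:,:2])
e=fit([290,53],[184,149]);f=fit([184,149],[365,363])
print("screws",onz(c,E,[[291,70],[194,149],[365,357]],.003)[:,:2])
for q in([60,120],[120,240],[250,335],[310,350]):print(q,P[q[0],q[1]])
# wall tops by depth
for lo,hi in((.018,.034),(.034,.05)):
    s=(P[...,2]>lo)&(P[...,2]<hi)&(P[...,0]>.4)&(P[...,0]<.75)&(P[...,1]>.04)&(P[...,1]<.26);print(lo,s.sum(),np.median(P[...,2][s]))
cv2.imwrite("pics/mask.png",m*255)
E
```

```text
plate -6 [148 158 154] table [130 144 147] [134 148 151]
304058
corners [[0.3844 0.1954]
 [0.4228 0.0498]]Traceback (most recent call last):
  File "<stdin>", line 20, in <module>
  File "<stdin>", line 16, in fit
cv2.error: OpenCV(4.12.0) /io/opencv/modules/imgproc/src/linefit.cpp:50: error: (-215:Assertion failed) count > 0 in function 'fitLine2D_wods'
```

```bash
cat > fit.py <<'E'
from h import *
a=np.load("bay1.npz");c,E=T("wrist",a)
P=cloud(c,E,a["d"])
bl=cv2.GaussianBlur(a["p"],(5,5),0).astype(int)
diff=bl[...,0]-bl[...,2]
m=((diff>-11)&(bl.sum(2)>300)).astype(np.uint8)
n,l,st,ce=cv2.connectedComponentsWithStats(m);m=(l==l[120,240]).astype(np.uint8);print(m.sum())
cn=max(cv2.findContours(m,0,1)[0],key=cv2.contourArea)[:,0]
C=onz(c,E,cn,.003)[:,:2]
def fit(C,p1,p2,z=.003,tol=.006):
    a1,b1=onz(c,E,[p1,p2],z)[:,:2];L=np.linalg.norm(b1-a1);u=(b1-a1)/L;o=a1
    for _ in range(4):
        t=(C-o)@u;h=(C-o)@[-u[1],u[0]];s=(t>.01)&(t<L-.01)&(abs(h)<tol)
        vx,vy,x,y=cv2.fitLine(C[s].astype(np.float32),cv2.DIST_HUBER,0,.001,.001).ravel()
        un=np.array([vx,vy]);un*=np.sign(un@u);o2=np.array([x,y]);o=o2+((a1-o2)@un)*un;u=un;tol=.003
    print("edge",o,o+u*L,np.degrees(np.arctan2(u[1],u[0])),s.sum(),L);return o,u
if __name__=="__main__":
    fit(C,[290,53],[184,149]);fit(C,[184,149],[365,363]);fit(C,[290,53],[340,130])
    print("screws",onz(c,E,[[291,70],[194,149],[365,357]],.003)[:,:2])
    e=np.array([np.cos(np.radians(12)),np.sin(np.radians(12))])
    s=(P[...,2]>.02)&(P[...,2]<.034)&(P[...,0]>.4)&(P[...,0]<.75)&(P[...,1]>.04)&(P[...,1]<.26);print(s.sum(),np.median(P[...,2][s]))
    cv2.imwrite("pics/mask.png",np.hstack([m*255,s.astype(np.uint8)*255])[:400,:])
    big=cv2.resize(a["p"][140:370,230:460],None,fx=2.6,fy=2.6,interpolation=2);cv2.imwrite("pics/big.png",big)
E
python3 fit.py
```

```text
27575
edge [0.3835 0.1952] [0.4152 0.048 ] -77.82716 97 0.15054078198605067
edge [0.4228 0.05  ] [0.749  0.1205] 12.203578 204 0.3337343355159845
edge [0.3845 0.195 ] [0.475  0.2145] 12.211766 61 0.0925674794229087
screws [[0.3997 0.1892]
 [0.4275 0.0597]
 [0.74   0.128 ]]
3580 0.02376749446636056
```

View pics/big.png

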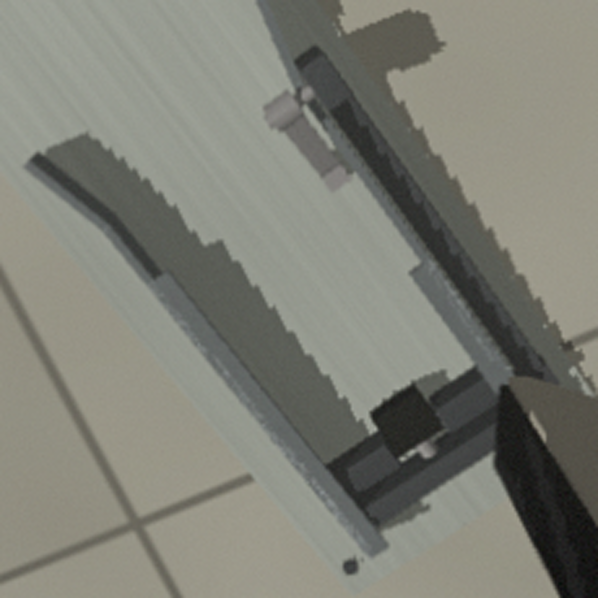

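The view agrees with the fit: bay yaw is 12.2° and the plate width comes out at 149.9 mm. Origin ≈ (0.585, 0.162). On to the cassette.

```bash
python3 - <<'E'
from fit import *
u=np.array([np.cos(np.radians(12.2)),np.sin(np.radians(12.2))]);n=np.array([-u[1],u[0]]);o=.606*u+.0345*n
Q=onz(c,E,[[299,247.7],[357,319]],.024)[:,:2]-o;print("-y lip inner (expect y -.040)",Q@np.c_[u,n]);
E
python3 -m inch '[{"travel":[-0.245,-0.3165,0.03],"rot":[0,0,0],"grip":1},{"travel":[-0.245,-0.3165,0.03],"rot":[0,0,0],"grip":1},{"travel":[-0.245,-0.3165,0.03],"rot":[0,0,0],"grip":1},{"travel":[-0.245,-0.3165,0.03],"rot":[0,0,0],"grip":1},{"travel":[-0.245,-0.3165,0.03],"rot":[0,0,0],"grip":1},{"travel":[-0.245,-0.3165,0.03],"rot":[0,0,0],"grip":1},{"travel":[-0.245,-0.3165,0.03],"rot":[0,0,0],"grip":1},{"travel":[-0.245,-0.3165,0.03],"rot":[0,0,0],"grip":1},{"travel":[-0.245,-0.3165,0.03],"rot":[0,0,0],"grip":1},{"travel":[-0.245,-0.3165,0.03],"rot":[0,0,0],"grip":1},{"travel":[-0.245,-0.3165,0.03],"rot":[0,0,0],"grip":1},{"travel":[-0.245,-0.3165,0.03],"rot":[0,0,0],"grip":1}]'; python3 snap.py cas1
```

```text
27575
-y lip inner (expect y -.040) [[-0.0238 -0.0391]
 [ 0.0847 -0.0384]]
t: 2.55
tcp_pos: [0.6214, -0.2269, 0.2492]
ee_rot: [[-0.91, 0.414, 0.001], [0.414, 0.91, 0.0], [-0.001, 0.0, -1.0]]
wrist_force: [-0.0, 0.2, -0.4]
finger_gap: 1.0
grip_force: 0.0
2.55 [ 0.6214 -0.2269  0.2492] [-0.4278  0.2865  1.2551  0.0003  1.5993 -1.5714] [-0.0031 -0.0017 -0.0031 -0.0026 -0.0017 -0.003 ]
```

View pics/cas1.png

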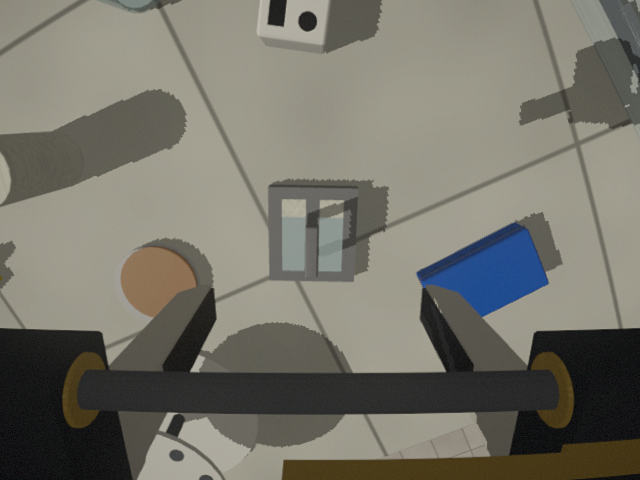

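The cassette's tray spans about (269,186) to (356,281), nearly aligned with the image, with the bar at about (312,250). I'll measure the bar from depth and the tray from its outline.

```bash
python3 - <<'E'
from h import *
a=np.load("cas1.npz");c,E=T("wrist",a);P=cloud(c,E,a["d"]);g=cv2.GaussianBlur(a["p"],(3,3),0).astype(int)
print([list(g[q]) for q in((250,275),(187,300),(250,312),(250,260),(200,370))])
s=(P[...,2]>.055)&(P[...,2]<.085);s[:150]=0;s[300:]=0;s[:,:250]=0;s[:,380:]=0
v,u=np.nonzero(s);Q=P[s]; r=cv2.minAreaRect(onz(c,E,np.c_[u,v],.072)[:,:2].astype(np.float32)*1000);print("bar",len(Q),np.median(Q[:,2]),Q.mean(0),r,u.min(),u.max(),v.min(),v.max())
df=g[...,0]-g[...,2]
print(df[250,265:290],df[250,345:375]);print(df[180:195,300],df[272:290,300]);print(g[250,345:375].sum(1))
m=((df>-9)&(g.sum(2)<400)).astype(np.uint8);n,l,st,ce=cv2.connectedComponentsWithStats(m);k=l[250,273];m=(l==k).astype(np.uint8);print(st[k])
cn=max(cv2.findContours(m,0,1)[0],key=cv2.contourArea)[:,0]
print("tray",cv2.minAreaRect(cn.astype(np.float32)),cv2.minAreaRect(onz(c,E,cn,.016)[:,:2].astype(np.float32)*1000))
print("corners",cv2.boxPoints(cv2.minAreaRect(onz(c,E,cn,.016)[:,:2].astype(np.float32)*1000)))
E
```

```text
[[np.int64(99), np.int64(104), np.int64(106)], [np.int64(78), np.int64(83), np.int64(83)], [np.int64(99), np.int64(103), np.int64(105)], [np.int64(147), np.int64(162), np.int64(164)], [np.int64(84), np.int64(94), np.int64(96)]]
bar 712 0.07127694904359907 [ 0.6473 -0.2461  0.0707] ((647.3751220703125, -245.81800842285156), (11.440102577209473, 50.65810012817383), 65.00505828857422) 305 318 222 276
[-17 -17 -17 -15 -11  -8  -7  -7  -7  -6  -7  -6  -6  -6  -7  -7  -3   1
   4   3   3   3   3   3   3] [ -6  -6  -5  -6  -5  -5  -5  -4  -4  -6  -9 -11 -12 -12 -11 -12 -11 -10
 -11 -11 -11 -11 -12 -14 -15 -17 -17 -17 -17 -17]
[-13 -12 -12 -11 -10  -8  -5  -5  -5  -6  -6  -4  -6  -6  -5] [ -4  -4  -4  -4  -5  -5  -5  -5  -8 -11 -14 -15 -14 -14 -13 -13 -13 -14]
[304 307 306 307 308 308 305 304 304 302 293 284 280 280 281 280 279 280
 281 281 281 284 313 368 411 442 456 457 457 457]
[ 269  184   93   98 5145]
tray ((314.677734375, 232.44888305664062), (92.77363586425781, 95.9732437133789), 0.8814040422439575) ((650.0833740234375, -243.83111572265625), (94.60139465332031, 102.91666412353516), 63.577911376953125)
corners [[ 582.9525 -263.2928]
 [ 675.1185 -309.0887]
 [ 717.2143 -224.3694]
 [ 625.0483 -178.5735]]
```

```bash
python3 -m inch '[{"travel":[-0.0314,-0.0064,0.03],"rot":[0,0,0],"grip":0.5},{"travel":[-0.0314,-0.0064,0.07],"rot":[0,0,0],"grip":0.5},{"travel":[-0.0314,-0.0064,0.11],"rot":[0,0,0],"grip":0.5},{"travel":[-0.0314,-0.0064,0.14],"rot":[0,0,0],"grip":0.5},{"travel":[-0.0314,-0.0064,0.16],"rot":[0,0,0],"grip":0.5},{"travel":[-0.0314,-0.0064,0.175],"rot":[0,0,0],"grip":0.5},{"travel":[-0.0314,-0.0064,0.185],"rot":[0,0,0],"grip":0.5},{"travel":[-0.0314,-0.0064,0.195],"rot":[0,0,0],"grip":0.5},{"travel":[-0.0314,-0.0064,0.202],"rot":[0,0,0],"grip":0.5},{"travel":[-0.0314,-0.0064,0.202],"rot":[0,0,0],"grip":0.5},{"travel":[-0.0314,-0.0064,0.202],"rot":[0,0,0],"grip":0.5}]' 15
python3 snap.py pre
```

```text
t: 3.7
tcp_pos: [0.6472, -0.2482, 0.0473]
ee_rot: [[-0.909, 0.417, 0.001], [0.417, 0.909, -0.0], [-0.001, -0.0, -1.0]]
wrist_force: [-0.8, 0.7, -0.6]
finger_gap: 0.502
grip_force: 0.0
3.7 [ 0.6472 -0.2482  0.0473] [-0.4401  0.5034  1.3562 -0.      1.2811 -1.5811] [ 0.0001 -0.0074 -0.008   0.0002 -0.0013 -0.0008]
```

View pics/pre.png

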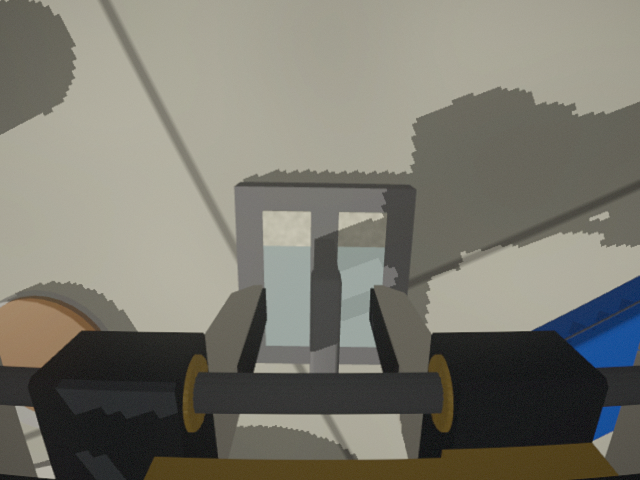

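The bar lies between the open fingers at about column 325. I'll shift 2 mm, close, then lift.

```bash
python3 -m inch '[{"travel":[0,0.002,0],"rot":[0,0,0],"grip":0.5},{"travel":[0,0.002,0],"rot":[0,0,0],"grip":0.05},{"travel":[0,0.002,0],"rot":[0,0,0],"grip":0.05},{"travel":[0,0.002,0],"rot":[0,0,0],"grip":0.05},{"travel":[0,0.002,0],"rot":[0,0,0],"grip":0.05},{"travel":[0,0.002,0],"rot":[0,0,0],"grip":0.05},{"travel":[0,0.002,0],"rot":[0,0,0],"grip":0.05},{"travel":[0,0.002,0],"rot":[0,0,0],"grip":0.05}]' 30
python3 -m inch '[{"travel":[0,0,-0.005],"rot":[0,0,0],"grip":0.05},{"travel":[0,0,-0.015],"rot":[0,0,0],"grip":0.05},{"travel":[0,0,-0.03],"rot":[0,0,0],"grip":0.05},{"travel":[0,0,-0.05],"rot":[0,0,0],"grip":0.05},{"travel":[0,0,-0.075],"rot":[0,0,0],"grip":0.05},{"travel":[0,0,-0.1],"rot":[0,0,0],"grip":0.05},{"travel":[0,0,-0.12],"rot":[0,0,0],"grip":0.05},{"travel":[0,0,-0.12],"rot":[0,0,0],"grip":0.05},{"travel":[0,0,-0.12],"rot":[0,0,0],"grip":0.05}]'
python3 snap.py held; python3 - <<'E'
from h import *
a=np.load("held.npz");c,E=T("wrist",a);P=cloud(c,E,a["d"]);R=a["ee_rot"];Q=(P-a["tcp_pos"])@R   # tool coords
g=cv2.GaussianBlur(a["p"],(3,3),0).astype(int);df=g[...,0]-g[...,2]
m=((df>-9)&(g.sum(2)<420)).astype(np.uint8);m[:150]=0
# front (tool +x) tray edge and sides: print profiles
for v in(200,220,240):
    r=df[v,200:450]; i=np.nonzero(r>-9)[0]+200; print(v,i.min(),i.max())
for u in(250,290,325,360,395):
    i=np.nonzero(df[150:260,u]>-9)[0]+150; print(u,i[:3],Q[i[0]+6,u])
E
```

```text
t: 4.55
tcp_pos: [0.6477, -0.2461, 0.0466]
ee_rot: [[-0.909, 0.417, -0.0], [0.417, 0.909, 0.0], [0.0, 0.0, -1.0]]
wrist_force: [-0.5, 1.3, 1.2]
finger_gap: 0.122
grip_force: 30.0
t: 5.45
tcp_pos: [0.6482, -0.2464, 0.1677]
ee_rot: [[-0.909, 0.417, 0.002], [0.417, 0.909, -0.001], [-0.002, -0.0, -1.0]]
wrist_force: [0.0, -0.3, -2.0]
finger_gap: 0.128
grip_force: 30.0
5.45 [ 0.6482 -0.2464  0.1677] [-0.4372  0.4049  1.2579 -0.      1.4768 -1.5782] [-0.0017  0.0296  0.038   0.0007 -0.0027 -0.0008]
200 228 408
220 230 406
240 231 405
250 [185 186 187] [ 0.0461 -0.0341  0.0302]
290 [185 186 187] [ 0.046  -0.0145  0.0307]
325 [185 186 187] [0.046  0.0027 0.0308]
360 [185 186 187] [0.0459 0.0199 0.0313]
395 [186 187 188] [0.0456 0.037  0.0303]
```

View pics/held.png

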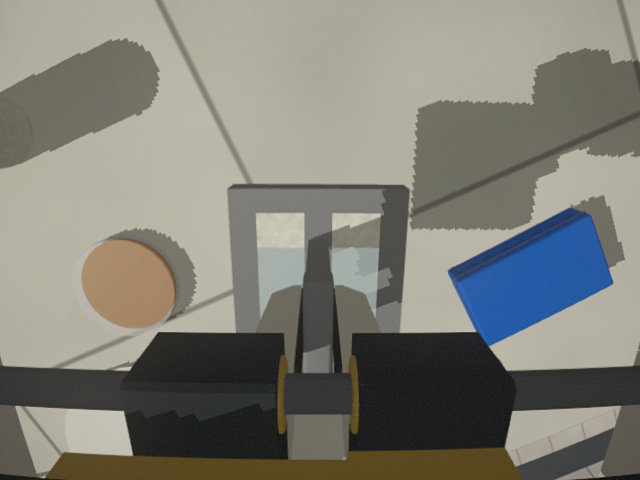

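The cassette is held level and centred: front edge constant at row 185, sides at 230 and 406, underside 46.5 mm below the TCP. I'll carry it above the apron, turning -36.8° about tool z.

```bash
python3 -m inch '[{"travel":[0.01,0.008,0],"rot":[0,0,-1.1],"grip":0.05},{"travel":[0.03,0.024,0],"rot":[0,0,-3.3],"grip":0.05},{"travel":[0.056,0.045,0],"rot":[0,0,-6.3],"grip":0.05},{"travel":[0.09,0.072,0],"rot":[0,0,-9.9],"grip":0.05},{"travel":[0.123,0.099,0],"rot":[0,0,-13.6],"grip":0.05},{"travel":[0.156,0.125,0],"rot":[0,0,-17.3],"grip":0.05},{"travel":[0.189,0.152,0],"rot":[0,0,-21],"grip":0.05},{"travel":[0.222,0.179,0],"rot":[0,0,-24.7],"grip":0.05},{"travel":[0.2555,0.205,0],"rot":[0,0,-28.4],"grip":0.05},{"travel":[0.285,0.229,0],"rot":[0,0,-31.7],"grip":0.05},{"travel":[0.312,0.251,0],"rot":[0,0,-34.6],"grip":0.05},{"travel":[0.332,0.267,0],"rot":[0,0,-36.84],"grip":0.05}]'
python3 -m inch '[{"travel":[0,0,0],"rot":[0,0,0],"grip":0.05},{"travel":[0,0,0],"rot":[0,0,0],"grip":0.05},{"travel":[0,0,0],"rot":[0,0,0],"grip":0.05}]'
cat > where.py <<'E'
from h import *
s=read_state();b=np.radians(12.2);u=np.array([np.cos(b),np.sin(b)]);n=np.array([-u[1],u[0]]);o=.606*u+.0345*n
q=s["tcp_pos"][:2]-o;f=s["wrist_force"];R=s["ee_rot"]
print("t%.2f bay x %.1f y %.1f mm z %.1f yaw err %.2f tilt %s F along x %.1f y %.1f z %.1f grip %.1f gap %.3f"%(s["t"],q@u*1e3,q@n*1e3,s["tcp_pos"][2]*1e3,np.degrees(np.arctan2(R[1,1],R[0,1]))-102.2,R[:2,2],f[:2]@u,f[:2]@n,f[2],s["grip_force"],s["finger_gap"]),"torque",s["wrist_torque"])
E
python3 where.py; python3 snap.py ap
```

```text
t: 6.7
tcp_pos: [0.4549, 0.1365, 0.1649]
ee_rot: [[-0.977, -0.215, -0.003], [-0.215, 0.977, -0.0], [0.003, 0.001, -1.0]]
wrist_force: [0.7, -0.4, -1.3]
finger_gap: 0.127
grip_force: 30.0
t: 7.0
tcp_pos: [0.457, 0.1341, 0.1659]
ee_rot: [[-0.978, -0.211, -0.001], [-0.211, 0.978, -0.001], [0.001, -0.0, -1.0]]
wrist_force: [0.3, -0.3, -2.4]
finger_gap: 0.124
grip_force: 30.0
t7.00 bay x -130.9 y 0.0 mm z 165.9 yaw err -0.04 tilt [-0.0011 -0.0006] F along x 0.3 y -0.3 z -2.4 grip 30.0 gap 0.124 torque [0.0833 0.0077 0.0151]
7.0 [0.457  0.1341 0.1659] [ 0.1781 -0.1782  1.8886 -0.0004  1.4324 -1.6049] [-0.0124  0.0001 -0.0084  0.0024  0.0019  0.002 ]
```

View pics/ap.png

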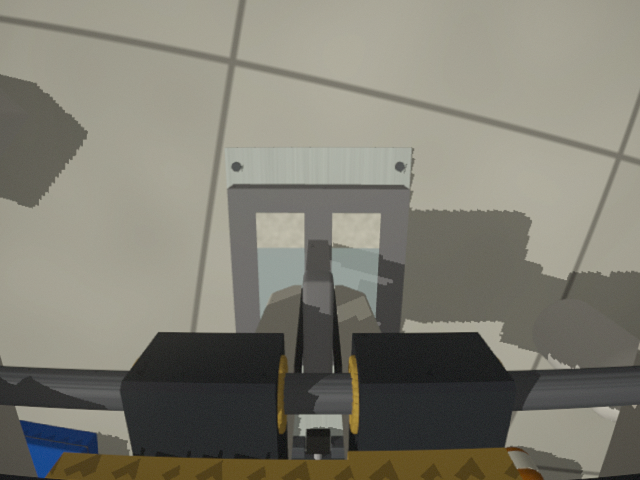

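Seen from above, the cassette (229–410) is centred on the plate (226–412, screws at 236 and 400) and parallel to it. Lowering.

```bash
python3 -m inch '[{"travel":[0,0,0.02],"rot":[0,0,0],"grip":0.05},{"travel":[0,0,0.05],"rot":[0,0,0],"grip":0.05},{"travel":[0,0,0.08],"rot":[0,0,0],"grip":0.05},{"travel":[0,0,0.1],"rot":[0,0,0],"grip":0.05},{"travel":[0,0,0.107],"rot":[0,0,0],"grip":0.05},{"travel":[0,0,0.112],"rot":[0,0,0],"grip":0.05},{"travel":[0,0,0.112],"rot":[0,0,0],"grip":0.05},{"travel":[0,0,0.112],"rot":[0,0,0],"grip":0.05}]'>/dev/null
python3 where.py
python3 -m inch '[{"travel":[0,0,0.001],"rot":[0,0,0],"grip":0.05},{"travel":[0,0,0.002],"rot":[0,0,0],"grip":0.05},{"travel":[0,0,0.003],"rot":[0,0,0],"grip":0.05},{"travel":[0,0,0.003],"rot":[0,0,0],"grip":0.05},{"travel":[0,0,0.003],"rot":[0,0,0],"grip":0.05}]'>/dev/null
python3 where.py
```

```text
t7.85 bay x -129.7 y 0.5 mm z 55.8 yaw err -0.01 tilt [0.0018 0.0003] F along x -0.3 y 0.2 z -1.3 grip 30.0 gap 0.126 torque [-0.0002 -0.0014 -0.0092]
t8.35 bay x -130.7 y 0.8 mm z 51.7 yaw err 0.02 tilt [-0.  0.] F along x 0.9 y -0.0 z -2.0 grip 30.0 gap 0.125 torque [0.0446 0.0585 0.057 ]
```

```bash
for i in 1 2 3; do python3 -m inch '[{"travel":[0,0,0.0005],"rot":[0,0,0],"grip":0.05},{"travel":[0,0,0.001],"rot":[0,0,0],"grip":0.05},{"travel":[0,0,0.001],"rot":[0,0,0],"grip":0.05},{"travel":[0,0,0.001],"rot":[0,0,0],"grip":0.05}]'>/dev/null
python3 where.py; done
```

```text
t8.75 bay x -130.7 y 0.7 mm z 50.6 yaw err 0.01 tilt [-0.0001  0.    ] F along x -1.1 y -0.3 z -2.1 grip 30.0 gap 0.126 torque [ 0.0089  0.0125 -0.0014]
t9.15 bay x -130.7 y 0.7 mm z 49.6 yaw err 0.01 tilt [-0.0001 -0.    ] F along x 0.8 y 0.6 z -2.1 grip 30.0 gap 0.126 torque [0.1046 0.0077 0.0054]
t9.55 bay x -130.1 y 0.7 mm z 49.6 yaw err 0.01 tilt [0.001  0.0002] F along x -1.9 y 0.0 z 5.5 grip 30.0 gap 0.128 torque [-0.0453  0.4035 -0.0106]
```

Touchdown. I'll ease 0.5 mm, then slide in while watching the forces.

```bash
python3 -m inch '[{"travel":[0,-0.0005,-0.0006],"rot":[0,0,0],"grip":0.05},{"travel":[0,-0.0005,-0.0006],"rot":[0,0,0],"grip":0.05}]'>/dev/null; python3 where.py
python3 -m inch '[{"travel":[-0.003,0,0],"rot":[0,0,0],"grip":0.05},{"travel":[-0.007,0,0],"rot":[0,0,0],"grip":0.05},{"travel":[-0.011,0,0],"rot":[0,0,0],"grip":0.05},{"travel":[-0.015,0,0],"rot":[0,0,0],"grip":0.05},{"travel":[-0.019,0,0],"rot":[0,0,0],"grip":0.05},{"travel":[-0.022,0,0],"rot":[0,0,0],"grip":0.05},{"travel":[-0.025,0,0],"rot":[0,0,0],"grip":0.05},{"travel":[-0.025,0,0],"rot":[0,0,0],"grip":0.05}]'>/dev/null; python3 where.py
python3 -m inch '[{"travel":[-0.003,0,0],"rot":[0,0,0],"grip":0.05},{"travel":[-0.006,0,0],"rot":[0,0,0],"grip":0.05},{"travel":[-0.009,0,0],"rot":[0,0,0],"grip":0.05},{"travel":[-0.012,0,0],"rot":[0,0,0],"grip":0.05},{"travel":[-0.014,0,0],"rot":[0,0,0],"grip":0.05},{"travel":[-0.015,0,0],"rot":[0,0,0],"grip":0.05}]'>/dev/null; python3 where.py
```

```text
t9.75 bay x -130.4 y 0.2 mm z 49.5 yaw err 0.01 tilt [0.0006 0.0001] F along x -1.0 y 0.6 z 3.2 grip 30.0 gap 0.124 torque [0.0075 0.1879 0.0157]
t10.55 bay x -104.6 y 0.2 mm z 49.6 yaw err 0.01 tilt [0.0013 0.0002] F along x 1.5 y -0.2 z 3.3 grip 30.0 gap 0.128 torque [ 0.0612 -0.1555 -0.0176]
t11.15 bay x -90.4 y 0.2 mm z 49.6 yaw err 0.02 tilt [-0.0001 -0.0001] F along x -3.8 y 0.9 z 9.1 grip 30.0 gap 0.126 torque [-0.1389  0.664   0.0526]
```

```bash
python3 -m inch '[{"travel":[0,0,-0.0005],"rot":[0,0,0],"grip":0.05},{"travel":[0,0,-0.0008],"rot":[0,0,0],"grip":0.05},{"travel":[0,0,-0.0008],"rot":[0,0,0],"grip":0.05}]'>/dev/null; python3 where.py
python3 -m inch '[{"travel":[-0.002,0,0],"rot":[0,0,0],"grip":0.05},{"travel":[-0.004,0,0],"rot":[0,0,0],"grip":0.05},{"travel":[-0.006,0,0],"rot":[0,0,0],"grip":0.05},{"travel":[-0.008,0,0],"rot":[0,0,0],"grip":0.05},{"travel":[-0.010,0,0],"rot":[0,0,0],"grip":0.05}]'>/dev/null; python3 where.py
python3 -m inch '[{"travel":[-0.002,0,0],"rot":[0,0,0],"grip":0.05},{"travel":[-0.004,0,0],"rot":[0,0,0],"grip":0.05},{"travel":[-0.006,0,0],"rot":[0,0,0],"grip":0.05},{"travel":[-0.008,0,0],"rot":[0,0,0],"grip":0.05},{"travel":[-0.010,0,0],"rot":[0,0,0],"grip":0.05}]'>/dev/null; python3 where.py
```

```text
t11.45 bay x -91.0 y 0.3 mm z 49.6 yaw err 0.01 tilt [-0.0006 -0.0001] F along x 1.1 y -0.6 z -1.2 grip 30.0 gap 0.121 torque [ 0.0391 -0.0168  0.0059]
t11.95 bay x -80.6 y 0.2 mm z 49.8 yaw err 0.01 tilt [-0.0004 -0.0001] F along x -0.5 y -0.7 z -2.4 grip 30.0 gap 0.122 torque [ 0.0099  0.1593 -0.0161]
t12.45 bay x -70.5 y 0.2 mm z 50.1 yaw err 0.01 tilt [0.0001 0.    ] F along x 0.2 y -0.5 z -1.9 grip 30.0 gap 0.127 torque [-0.0182  0.0704 -0.0253]
```

```bash
python3 -m inch '[{"travel":[-0.002,0,0.0003],"rot":[0,0,0],"grip":0.05},{"travel":[-0.004,0,0.0003],"rot":[0,0,0],"grip":0.05},{"travel":[-0.006,0,0.0003],"rot":[0,0,0],"grip":0.05},{"travel":[-0.008,0,0.0003],"rot":[0,0,0],"grip":0.05},{"travel":[-0.010,0,0.0003],"rot":[0,0,0],"grip":0.05}]'>/dev/null; python3 where.py
python3 -m inch '[{"travel":[-0.002,0,0],"rot":[0,0,0],"grip":0.05},{"travel":[-0.004,0,0],"rot":[0,0,0],"grip":0.05},{"travel":[-0.006,0,0],"rot":[0,0,0],"grip":0.05},{"travel":[-0.008,0,0],"rot":[0,0,0],"grip":0.05},{"travel":[-0.010,0,0],"rot":[0,0,0],"grip":0.05}]'>/dev/null; python3 where.py
python3 snap.py mid
```

```text
t12.95 bay x -60.4 y 0.2 mm z 49.8 yaw err 0.01 tilt [0.0001 0.    ] F along x -0.8 y -0.4 z -2.0 grip 30.0 gap 0.126 torque [ 0.0529  0.015  -0.0199]
t13.45 bay x -50.5 y 0.3 mm z 49.7 yaw err 0.02 tilt [0. 0.] F along x -1.0 y 0.1 z -1.8 grip 30.0 gap 0.130 torque [0.01   0.0897 0.0106]
13.45 [0.5356 0.1514 0.0497] [ 0.1833  0.1615  1.7746 -0.      1.2055 -1.6007] [-0.0005  0.0512 -0.0581 -0.0007  0.0064  0.0014]
```

View pics/mid.png

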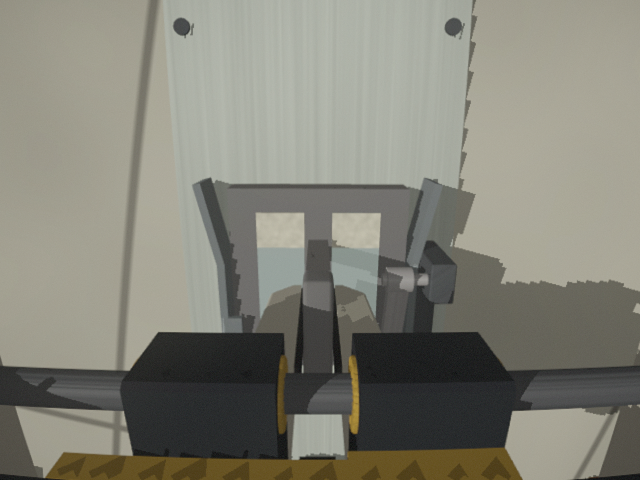

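The cassette is in the straight walls, and the catch's hinge barrel is over its right side at about (400,279). The forces are small, so I'll continue.

```bash
for i in 1 2 3; do python3 -m inch '[{"travel":[-0.002,0,0],"rot":[0,0,0],"grip":0.05},{"travel":[-0.005,0,0],"rot":[0,0,0],"grip":0.05},{"travel":[-0.008,0,0],"rot":[0,0,0],"grip":0.05},{"travel":[-0.011,0,0],"rot":[0,0,0],"grip":0.05},{"travel":[-0.014,0,0],"rot":[0,0,0],"grip":0.05},{"travel":[-0.017,0,0],"rot":[0,0,0],"grip":0.05},{"travel":[-0.020,0,0],"rot":[0,0,0],"grip":0.05},{"travel":[-0.020,0,0],"rot":[0,0,0],"grip":0.05}]'>/dev/null; python3 where.py; done
```

```text
t14.30 bay x -30.2 y 0.2 mm z 49.8 yaw err 0.01 tilt [0.0004 0.0001] F along x -0.3 y 0.5 z -1.5 grip 30.0 gap 0.126 torque [0.0227 0.0518 0.0093]
t15.10 bay x -10.2 y 0.3 mm z 49.8 yaw err 0.02 tilt [0.0004 0.0001] F along x 0.0 y -1.0 z -1.8 grip 30.0 gap 0.129 torque [ 0.0393 -0.0812  0.0318]
t15.90 bay x 9.8 y 0.3 mm z 49.8 yaw err 0.02 tilt [0.0003 0.0001] F along x 0.2 y 0.3 z -2.1 grip 30.0 gap 0.124 torque [ 0.0687 -0.0723 -0.0075]
```

```bash
python3 -m inch '[{"travel":[-0.003,0,0],"rot":[0,0,0],"grip":0.05},{"travel":[-0.006,0,0],"rot":[0,0,0],"grip":0.05},{"travel":[-0.009,0,0],"rot":[0,0,0],"grip":0.05},{"travel":[-0.012,0,0],"rot":[0,0,0],"grip":0.05},{"travel":[-0.015,0,0],"rot":[0,0,0],"grip":0.05},{"travel":[-0.017,0,0],"rot":[0,0,0],"grip":0.05},{"travel":[-0.017,0,0],"rot":[0,0,0],"grip":0.05}]'>/dev/null; python3 where.py|cut -c1-120
for i in 1 2 3 4 5 6 7; do python3 -m inch '[{"travel":[-0.0005,0,0],"rot":[0,0,0],"grip":0.05},{"travel":[-0.001,0,0],"rot":[0,0,0],"grip":0.05},{"travel":[-0.001,0,0],"rot":[0,0,0],"grip":0.05}]'>/dev/null; python3 where.py|cut -c1-120; done
```

```text
t16.60 bay x 26.7 y 0.2 mm z 49.8 yaw err 0.01 tilt [0.0002 0.    ] F along x -0.0 y 0.6 z -1.5 grip 30.0 gap 0.124 torq
t16.90 bay x 27.3 y 0.3 mm z 49.7 yaw err 0.02 tilt [-0. -0.] F along x -0.2 y -0.5 z -2.7 grip 30.0 gap 0.127 torque [ 
t17.20 bay x 28.4 y 0.3 mm z 49.8 yaw err 0.02 tilt [ 0.0001 -0.    ] F along x -0.8 y 0.2 z -2.3 grip 30.0 gap 0.128 to
t17.50 bay x 29.0 y 0.3 mm z 49.7 yaw err 0.01 tilt [-0.0008 -0.0002] F along x -3.5 y -1.1 z 0.0 grip 30.0 gap 0.128 to
t17.80 bay x 30.2 y 0.2 mm z 49.7 yaw err 0.01 tilt [-0.0004 -0.0001] F along x -4.3 y -0.2 z 0.9 grip 30.0 gap 0.123 to
t18.10 bay x 31.3 y 0.2 mm z 49.7 yaw err 0.01 tilt [-0.0001 -0.    ] F along x -4.9 y 0.5 z 1.8 grip 30.0 gap 0.123 tor
t18.40 bay x 32.3 y 0.3 mm z 49.7 yaw err 0.01 tilt [-0.0002 -0.0001] F along x -5.5 y -0.4 z 1.7 grip 30.0 gap 0.128 to
t18.70 bay x 33.2 y 0.3 mm z 49.8 yaw err 0.02 tilt [-0.0003 -0.0001] F along x -5.1 y -0.7 z 2.6 grip 30.0 gap 0.126 to
```

Bumper contact was at about 28.8, so the catch should drop at about 36.3–37.3 and the stops are at about 39.8. Pressing on.

```bash
for i in 1 2 3; do python3 -m inch '[{"travel":[-0.0005,0,0],"rot":[0,0,0],"grip":0.05},{"travel":[-0.001,0,0],"rot":[0,0,0],"grip":0.05},{"travel":[-0.001,0,0],"rot":[0,0,0],"grip":0.05}]'>/dev/null; python3 where.py|cut -c1-120; done
for i in 1 2 3 4; do python3 -m inch '[{"travel":[-0.0005,0,0],"rot":[0,0,0],"grip":0.05},{"travel":[-0.0005,0,0],"rot":[0,0,0],"grip":0.05},{"travel":[-0.0005,0,0],"rot":[0,0,0],"grip":0.05}]'>/dev/null; python3 where.py|cut -c1-120; done; python3 snap.py caught
```

```text
t19.00 bay x 34.2 y 0.2 mm z 49.8 yaw err 0.01 tilt [-0.0004 -0.0002] F along x -5.1 y -0.9 z 2.7 grip 30.0 gap 0.125 to
t19.30 bay x 35.2 y 0.3 mm z 49.9 yaw err 0.02 tilt [-0.0005 -0.0001] F along x -5.9 y -0.3 z 3.6 grip 30.0 gap 0.125 to
t19.60 bay x 36.1 y 0.2 mm z 49.8 yaw err 0.02 tilt [-0.0006 -0.0002] F along x -6.0 y -0.5 z 3.4 grip 30.0 gap 0.124 to
t19.90 bay x 36.6 y 0.3 mm z 49.9 yaw err 0.01 tilt [-0.0005 -0.0001] F along x -7.1 y -0.2 z 4.1 grip 30.0 gap 0.125 to
t20.20 bay x 37.1 y 0.3 mm z 49.9 yaw err 0.02 tilt [-0.0005 -0.0002] F along x -7.8 y -0.4 z 3.4 grip 30.0 gap 0.128 to
t20.50 bay x 37.6 y 0.3 mm z 49.9 yaw err 0.01 tilt [-0.0006 -0.0002] F along x -6.4 y -0.5 z 3.3 grip 30.0 gap 0.129 to
t20.80 bay x 38.0 y 0.3 mm z 49.9 yaw err 0.02 tilt [-0.0007 -0.0002] F along x -8.3 y 0.0 z 5.5 grip 30.0 gap 0.121 tor
20.8 [0.6221 0.1701 0.0499] [ 0.1875  0.382   1.5102 -0.      1.2502 -1.5966] [-0.0007 -0.0006 -0.0017 -0.0012 -0.0008 -0.0002]
```

```bash
cat > catch.py <<'E'
import sys;from h import *
a=np.load(sys.argv[1]+".npz");c,E=T("wrist",a);P=cloud(c,E,a["d"]);b=np.radians(12.2)
u=np.array([np.cos(b),np.sin(b)]);n=np.array([-u[1],u[0]]);o=.606*u+.0345*n
X=(P[...,:2]-o)@u*1e3;Y=(P[...,:2]-o)@n*1e3;Z=P[...,2]*1e3;ok=a["d"]>0
for x in range(-66,12,4):
    s=ok&(abs(X-x)<2)&(Y>35)&(Y<43);w=ok&(abs(X-x)<2)&(abs(Y-10)<8)
    print(x,s.sum(),np.percentile(Z[s],[10,50,90]).round(1) if s.any() else "", "mid",np.median(Z[w]).round(1) if w.any() else "")
E
python3 catch.py caught; echo; python3 catch.py mid
```

```text
-66 54 [1.3 2.7 3.5] mid 2.6
-62 124 [38.  39.9 41. ] mid 2.7
-58 207 [40.3 41.5 42.3] mid 2.6
-54 253 [ 2.9 40.2 41.6] mid 2.7
-50 220 [ 3.  34.1 36.3] mid 2.6
-46 211 [ 3.1 31.2 32.9] mid 2.6
-42 174 [25.3 28.4 30. ] mid 2.6
-38 178 [ 3.2 25.2 26.7] mid 2.5
-34 145 [20.7 22.4 23.8] mid 2.6
-30 132 [18.4 19.9 21.2] mid 2.6
-26 129 [15.6 17.1 18.3] mid 2.7
-22 148 [15.  19.4 20.4] mid 2.7
-18 142 [19.  19.8 20.6] mid 2.6
-14 52 [ 1.9  3.4 19.8] mid 2.5
-10 198 [ 2.4 11.1 19.5] mid 14.3
-6 129 [18.3 19.1 19.9] mid 19.2
-2 128 [18.3 19.2 19.9] mid 19.1
2 127 [18.1 18.9 19.9] mid 150.8
6 580 [ 19.  148.6 150.7] mid 157.0
10 566 [ 18.9 151.1 151.9] mid 157.0

-66 115 [18.  18.6 19.5] mid 19.9
-62 306 [18.3 37.2 40.6] mid 75.7
-58 206 [18.5 41.  42.2] mid 83.6
-54 85 [39.7 40.6 41.7] mid 73.7
-50 102 [35.9 36.8 37.5] mid 73.6
-46 98 [34.7 35.5 36.3] mid 75.0
-42 104 [33.6 34.3 35.2] mid 74.8
-38 99 [32.4 33.1 33.9] mid 74.4
-34 89 [31.2 31.8 32.8] mid 74.3
-30 87 [29.9 30.7 31.3] mid 73.4
-26 71 [28.9 29.5 30.1] mid 
-22 0  mid 
-18 0  mid 
-14 0  mid 
-10 0  mid 
-6 0  mid 
-2 0  mid 18.2
2 0  mid 18.9
6 0  mid 
10 0  mid
```

Depth shows the catch arm steepened from 0.28 rad (riding) to 0.62 rad, so it has dropped about 0.34 rad behind the tray. I'll ease back onto it, then let go.

```bash
for i in 1 2 3 4; do python3 -m inch '[{"travel":[0.0005,0,0],"rot":[0,0,0],"grip":0.05},{"travel":[0.001,0,0],"rot":[0,0,0],"grip":0.05},{"travel":[0.001,0,0],"rot":[0,0,0],"grip":0.05}]'>/dev/null; python3 where.py|cut -c1-115; done
```

```text
t21.15 bay x 37.4 y 0.2 mm z 49.8 yaw err 0.01 tilt [ 0.0001 -0.    ] F along x -5.0 y -2.1 z 2.5 grip 30.0 gap 0.1
t21.45 bay x 36.4 y 0.3 mm z 49.8 yaw err 0.01 tilt [0.0001 0.    ] F along x -4.6 y -0.6 z 1.7 grip 30.0 gap 0.124
t21.75 bay x 35.3 y 0.3 mm z 49.7 yaw err 0.01 tilt [0.0001 0.    ] F along x -3.9 y -0.6 z 2.4 grip 30.0 gap 0.130
t22.05 bay x 34.3 y 0.3 mm z 49.8 yaw err 0.02 tilt [ 0. -0.] F along x -4.7 y -0.5 z 1.8 grip 30.0 gap 0.124 torqu
```

```bash
python3 -m inch '[{"travel":[0.0005,0,0],"rot":[0,0,0],"grip":0.05},{"travel":[0.001,0,0],"rot":[0,0,0],"grip":0.05},{"travel":[0.001,0,0],"rot":[0,0,0],"grip":0.05}]'>/dev/null; python3 where.py|cut -c1-115
python3 -m inch '[{"travel":[0,0,0],"rot":[0,0,0],"grip":0.16},{"travel":[0,0,0],"rot":[0,0,0],"grip":0.2},{"travel":[0,0,0],"rot":[0,0,0],"grip":0.3},{"travel":[0,0,0],"rot":[0,0,0],"grip":0.35},{"travel":[0,0,0],"rot":[0,0,0],"grip":0.35},{"travel":[0,0,0],"rot":[0,0,0],"grip":0.35}]'>/dev/null; python3 where.py|cut -c1-125
python3 -m inch '[{"travel":[0,0,-0.005],"rot":[0,0,0],"grip":0.35},{"travel":[0,0,-0.015],"rot":[0,0,0],"grip":0.35},{"travel":[0,0,-0.03],"rot":[0,0,0],"grip":0.35},{"travel":[0,0,-0.05],"rot":[0,0,0],"grip":0.35},{"travel":[0,0,-0.08],"rot":[0,0,0],"grip":0.35},{"travel":[0,0,-0.11],"rot":[0,0,0],"grip":0.35},{"travel":[0,0,-0.13],"rot":[0,0,0],"grip":0.35},{"travel":[0,0,-0.13],"rot":[0,0,0],"grip":0.35},{"travel":[0,0,-0.13],"rot":[0,0,0],"grip":0.35}]'>/dev/null; python3 where.py|cut -c1-125
python3 snap.py fin; python3 catch.py fin
python3 - <<'E'
from h import *
a=np.load("fin.npz");c,E=T("wrist",a);P=cloud(c,E,a["d"]);b=np.radians(12.2)
u=np.array([np.cos(b),np.sin(b)]);n=np.array([-u[1],u[0]]);o=.606*u+.0345*n
q=P[...,:2]-o;X=q@u;Y=q@n;Z=P[...,2]
s=(Z>.055)&(Z<.085)&(abs(Y)<.03)&(X>-.02)&(X<.09);print("bar",s.sum(),X[s].min(),X[s].max(),Y[s].mean(),Z[s].mean())
E
```

```text
t22.35 bay x 33.3 y 0.3 mm z 49.7 yaw err 0.02 tilt [ 0. -0.] F along x -3.8 y -0.7 z 1.0 grip 30.0 gap 0.127 torqu
t22.95 bay x 33.4 y 0.3 mm z 49.8 yaw err 0.01 tilt [0.0001 0.    ] F along x 0.5 y -0.1 z -0.1 grip 0.0 gap 0.353 torque [ 0
t23.85 bay x 33.9 y 0.3 mm z 181.1 yaw err 0.01 tilt [0.0022 0.0004] F along x -0.8 y -0.9 z -0.5 grip 0.0 gap 0.349 torque [
23.85 [0.6181 0.1692 0.1811] [ 0.1872  0.2561  1.4149  0.      1.4684 -1.5968] [-0.0009  0.0308  0.038  -0.0008 -0.0061 -0.0012]
-66 41 [1.6 2.9 3.5] mid 2.7
-62 45 [38.2 39.9 41.3] mid 2.9
-58 66 [40.4 41.4 42.4] mid 2.5
-54 69 [38.3 40.6 41.6] mid 2.4
-50 59 [ 2.9 34.1 35.4] mid 2.6
-46 69 [29.1 30.9 32.5] mid 2.6
-42 54 [26.5 28.2 29.6] mid 2.6
-38 52 [24.5 25.5 26.5] mid 2.7
-34 51 [21.4 22.8 24.3] mid 2.6
-30 49 [18.3 20.  21.3] mid 2.5
-26 49 [15.6 17.1 18.1] mid 2.9
-22 56 [15.3 19.3 20.5] mid 2.7
-18 53 [18.8 19.5 20.5] mid 2.6
-14 49 [18.1 18.9 20. ] mid 18.3
-10 50 [17.9 18.6 19.4] mid 18.6
-6 50 [17.7 18.6 19.6] mid 18.5
-2 2743 [272.6 282.9 288.6] mid 279.9
2 820 [287.8 288.6 289.3] mid 280.6
6 768 [287.8 288.6 289.3] mid 282.5
10 2007 [288.3 291.3 295.6] mid 292.3
bar 1190 0.009643048257180488 0.05734157660795815 -0.0007921074169690052 0.0736926501220725
```

The catch is down, the tray's trailing edge sits against its tip, and the gripper is clear. Handing in.

```bash
python3 -c "
from rig import *
print(close_job())"
```

```text
the job is handed in; nothing more can be done
None
```

The cassette is in the bay, held by the dropped catch and pressed back by the bumper; the gripper is clear, peak push force read was about 8 N, and I handed the job in at about 24 s.

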